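Uncover the valve box and push the red stopcock shut

TASK

Push the green cover of the valve box aside along its rails until it is fully open at its stop, and then push the red valve handle fully shut, a quarter turn until it lies square across its pipe against its stop. Do it all by pushing with the fingertips: leave the blue handle as it is, and do not lift or displace any of the loose things in and around the box.

Things in the scene. Friction and masses are not known exactly. Their poses are not given: they have to be found in the camera images.
- box: the grey valve box fixed on the slab, 240 (its x) x 420 (its y) x 100 mm high; origin at the centre of its underside on the slab. Its open top lies from y = -0.200 to +0.050 m of its own frame, x = -0.11 to +0.11; the rest of the top (+y end) is a fixed deck. 8 mm wide guide rails along its two long top edges rise to 112 mm. The box as a whole is set down turned about the vertical by up to 0.25 rad
- cover (a joint): travel in m of the green cover plate (220 x 260 x 8 mm, underside 103 mm and top 111 mm above the slab), which slides on rails along the box's +y: 0 = opening wholly covered, 0.25 = at its end stop over the deck (overhanging the +y end of the box) with the opening wholly clear. It starts at 0 to 0.03. It takes about 3 N to slide and stays where it is left
- cover_ridge (a point): the centre of the yellow ridge that stands on the middle of the cover and moves with it: a bar 110 mm long along the box's x, 14 mm thick along its y, from 111 to 135 mm above the slab; this point is 123 mm above the slab. Axes as the box's
- red_handle (a joint): angle in rad of the red quarter-turn handle (the valve to be shut): 0 = open, lying along its pipe and pointing to the box's -x; 1.571 = shut, at its stop, lying across the pipe and pointing to the box's +y (it turns clockwise seen from above). It starts at 0 to 0.3, resists with about 0.15 N m and stays where it is left
- red_pivot (a point): the point on the vertical turning axis of the red handle, at the handle's mid-thickness, 77 mm above the slab. The two pivots lie at x = +0.035 and y = -0.140 or -0.030 of the box's frame; red and blue may be in either place. The pipe under it reaches up to 47 mm above the slab; the valve's brass body, within 25 mm of the pivot along x, to 55 mm
- red_tip (a point): the free end of the red handle, 77 mm from its pivot; the handle is a flat plastic bar 15 mm wide, from 71 to 83 mm above the slab
- blue_handle (a joint): angle in rad of the blue quarter-turn handle (the valve to be left alone): 0 = open, lying along its pipe and pointing to the box's -x; 1.571 = shut, at its stop, lying across the pipe and pointing to the box's +y (it turns clockwise seen from above). It starts at 0 to 0.3, resists with about 0.15 N m and stays where it is left
- blue_pivot (a point): the point on the vertical turning axis of the blue handle, at the handle's mid-thickness, 77 mm above the slab. The two pivots lie at x = +0.035 and y = -0.140 or -0.030 of the box's frame; red and blue may be in either place. The pipe under it reaches up to 47 mm above the slab; the valve's brass body, within 25 mm of the pivot along x, to 55 mm
- blue_tip (a point): the free end of the blue handle, 77 mm from its pivot; the handle is a flat plastic bar 15 mm wide, from 71 to 83 mm above the slab
- brass_plug: a brass plug 28 mm across and 22 mm high, loose on the floor inside the box, between the pipes; origin at the centre of its underside. To be left alone
- tape_roll: a brown roll of parcel tape lying flat, 100 mm across, 48 mm high; origin at the centre of its underside. To be left alone
- screwdriver: a black-handled screwdriver lying on the slab on the robot's side of the box; origin near its middle, on its underside. To be left alone
- parcel_a: a brown taped parcel 110 x 170 x 70 mm high beyond the box; origin at the centre of its underside. To be left alone
- parcel_b: a brown taped parcel 170 x 100 x 65 mm high to the right of the box; origin at the centre of its underside. To be left alone
- jar: an amber glass jar with a steel lid, 70 mm across, 90 mm high, beyond the box; origin at the centre of its underside. To be left alone
- mug: a blue mug 80 mm across, 90 mm high, to the left of the box; origin at the centre of its underside. To be left alone

How it is judged:
By the outcome, as a careful person would: the job done as asked, in the order asked, and still so for the second after the job is handed in, with the robot touching nothing.
It also fails if it takes over 51 s, if anything falls off the work surface, if the arm or the gripper's body presses on something with over 40 N, if the wrist force passes 120 N, or if a joint passes its speed limit or range.

ROBOT

A 6-joint arm with a two-finger parallel gripper is mounted at the origin on the work surface. World frame = base frame: x ahead of the robot, y to its left, z up, the work surface at z = 0. Lengths are in m, angles in rad, forces in N, time in s.
With the tool pointing down it reaches from about 0.325 to 0.85 m from the base axis. Payload 4.4 kg.
Tool frame: the origin (TCP) lies at the very end of the fingers, on their centre line; the grasp point (between the pads) lies 19 mm behind it; x points along the fingers, y is the direction in which the jaws open and shut, and the axes are right-handed (so a half turn about x gives the same grasp; the last joint's range is limited). The gripper opens to 94 mm and grips with 3 to 60 N. Pads are 16 mm wide; open, the fingers measure 119 mm over their backs; the gripper's body (75 mm by 177 mm) begins 78 mm behind the grasp point.
Start: joints at [1.123, 0.207, 1.542, -0, 1.393, -0.15], TCP at [0.169, 0.55, 0.183] pointing down, gripper open.
Joint ranges: [-2.73, 2.73], [-0.86, 2.22], [0.23, 2.46], [-1.11, 4.25], [0.08, 2.63], [-2.82, 2.82]. Speed limits (rad/s): [2.79, 2.79, 3.14, 3.14, 3.14, 3.14].

INTERFACE

Orientations are given as a unit quaternion [x, y, z, w].
In Python, from rig import env gives the robot as it stands.
- The arm moves only by the tool step_arm, never from a script. Its argument "deltas" is a list that holds one entry, the list of rows, each a list of 7 numbers: the shift along the world's x, y, z in units of 25 mm (1.0 is 25 mm), then the turn, a rotation vector about the world's x, y, z in units of 5 degrees (1.0 is 5 degrees), then the closure, from -1 (fully open) to 1 (shut), so that 0 is half open. A call has 1 to 12 rows; each row is the pose to reach, as a shift and turn from the pose measured when the call began; what a row does not reach only later rows make up. A row lasts 1/8 s, in which the tool goes at most 62.5 mm and 10.7 degrees, less where a joint would pass 70% of its speed; a pose out of reach is approached as far as the arm can. A call with a gripper value outside its range is refused whole. The fingers move at their own pace and stop on an object; the grip force is fixed at half the most. Time passes only in rows, so rows that repeat a pose let the fingers close. It gives the time, the measured TCP pose, the force and the opening at its end, in the units of the state.
- env.state(): the state, without advancing time (a new reading comes with each control period).
- env.get_image(name): name is "scene" or "top" or "wrist"; returns the picture (480x640x3 uint8, red, green, blue); there is no depth.
- env.calibration(name): a dict with "intrinsics" (3x3 intrinsics, pixels), "extrinsics" (4x4, takes a point from camera to world coordinates). Camera axes: x right, y up, looking along -z (the intrinsics and any distortion apply to the point x, -y, -z); pixel columns grow to the right and rows downward; lengths in m; the calibration is good to about 2 mm. A picture is of the moment at which its call begins: read the wrist's pose just before it. calibration takes no time and is no camera call; for the wrist camera it gives the pose at the moment of the call.
- env.sign_off(): hands the job in, once; it reports no verdict.
The state is a dict: "time_s": time; "joints": joint angles; "dq": joint speeds; "joint_torque": joint torques, N m; "tcp_pos": TCP position; "eef_rot": TCP orientation; "wrist_force": force on the tool from outside, world axes, zero at the start; "torque": the same for the moment, N m; "grip_width": opening from 0.0 (shut) to 1.0 (fully open).
Only numpy, scipy, OpenCV 4.12 (cv2) and the standard library are available. Lean on these libraries where they do the work, as an engineer would, in place of code of your own. Each camera call takes 0.05 s, during which the arm holds its last target. There are 200 camera calls.

## Working session

There is one attempt and no reset: what is moved stays moved. The work goes in short steps, Python scripts to look and compute and a tool call to move; the robot and the scene stay as the last step left them, time stands still between calls to the robot, and variables do not carry over. Pictures are saved under pics/ and viewed, about 8 in all and at most 12, crops included, and the job is handed in when it is done.

Besides the shell and the picture viewer there is one more tool, called in YAML: its name, and indented under it one key for each argument. step_arm: Moves the arm, as the interface text tells. Its arguments: {"type":"object","properties":{"deltas":{"type":"array","items":{"type":"array","items":{"type":"array","items":{"type":"number"}}}}},"required":["deltas"]}

```bash
mkdir -p pics; ls
python3 - <<'E'
from rig import env
import cv2,numpy as np
for n in ["top","scene"]:
    im=env.get_image(n); cv2.imwrite(f"pics/{n}0.png",im[:,:,::-1])
    c=env.calibration(n); print(n,np.round(c["intrinsics"],1).tolist(),np.round(c["extrinsics"],3).tolist(),[k for k in c])
s=env.state();print(s)
E
```

```text
pics
top [[553.9, 0.0, 323.9], [0.0, 553.9, 242.0], [0.0, 0.0, 1.0]] [[-0.005, 0.982, -0.188, 0.326], [-1.0, -0.006, -0.003, 0.035], [-0.004, 0.188, 0.982, 1.471], [0.0, 0.0, 0.0, 1.0]] ['intrinsics', 'extrinsics']
scene [[592.7, 0.0, 314.4], [0.0, 592.7, 242.2], [0.0, 0.0, 1.0]] [[0.262, -0.752, 0.604, 1.387], [0.965, 0.202, -0.167, -0.203], [0.003, 0.627, 0.779, 1.145], [0.0, 0.0, 0.0, 1.0]] ['intrinsics', 'extrinsics']
{'time_s': 0.1, 'joints': array([ 1.12250126e+00,  2.07304574e-01,  1.54277899e+00, -5.22174053e-05,
        1.39350850e+00, -1.50500270e-01]), 'dq': array([-2.85340014e-04, -8.69149320e-04, -5.12547225e-03, -1.50065273e-05,
       -7.91459340e-05, -1.39259599e-03]), 'joint_torque': array([ 1.48422359e-04, -3.71867573e+01, -2.82292593e+01,  7.00333924e-02,
        3.10716592e-02, -3.97032363e-05]), 'tcp_pos': array([0.16840686, 0.54898737, 0.18233935]), 'eef_rot': array([ 0.10421365,  0.69947409, -0.10557527,  0.69909182]), 'wrist_force': array([-0.16160017, -0.37186062,  0.63799605]), 'torque': array([0.03553176, 0.02992824, 0.00366862]), 'grip_width': 0.9986764790159703}
```

View pics/top0.png

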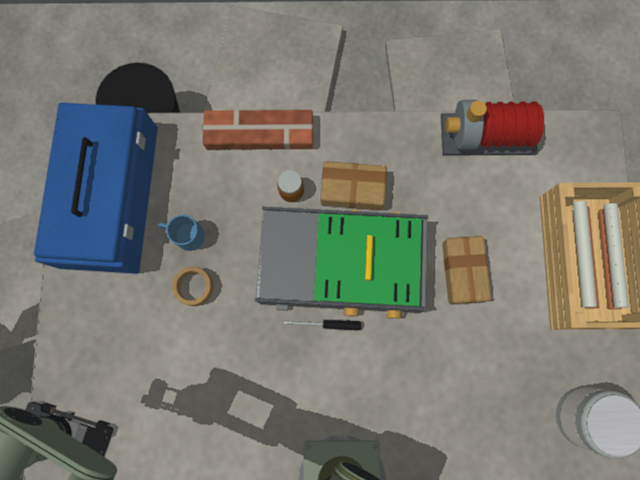

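View pics/scene0.png

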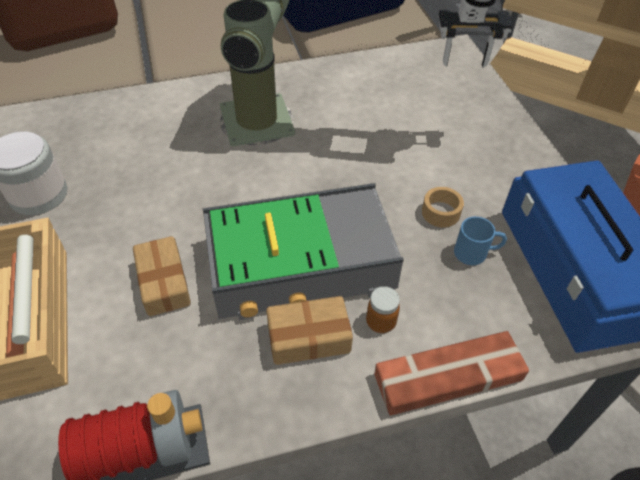

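The top view shows the green cover at columns 317–422, with its ridge at about (369,257). The box's +y points left in the image, which is close to world +y. The mug is at (185,232), the tape at (193,286) and the screwdriver below the box.

```bash
cat > h.py <<'E'
from rig import env
import cv2,numpy as np
def unproj(n,px,z,c=None):
    c=c or env.calibration(n);K=np.array(c["intrinsics"]);E=np.array(c["extrinsics"])
    px=np.atleast_2d(px).astype(float)
    r=np.c_[px,np.ones(len(px))]@np.linalg.inv(K).T
    d=(r*[1,-1,-1])@E[:3,:3].T; o=E[:3,3]
    return o+d*((z-o[2])/d[:,2])[:,None]
def mask(im,lo,hi,area=30):
    m=cv2.inRange(cv2.cvtColor(im,cv2.COLOR_RGB2HSV),lo,hi)
    n,l,s,c=cv2.connectedComponentsWithStats(m)
    return [(l==i).astype(np.uint8) for i in range(1,n) if s[i,4]>area]
def rect(m):
    return cv2.boxPoints(cv2.minAreaRect(cv2.findNonZero(m)))
E
python3 - <<'E'
from h import *
for n in ["top","scene"]:
    im=cv2.imread(f"pics/{n}0.png")[:,:,::-1].copy()
    for nm,lo,hi,z in [("yellow",(23,180,120),(33,255,255),.135),("green",(45,150,60),(75,255,255),.111)]:
        for m in mask(im,lo,hi,60):
            p=unproj(n,rect(m),z)[:,:2]; 
            e=[p[1]-p[0],p[2]-p[1]]
            print(n,nm,m.sum(),np.round(p.mean(0),4),[(round(float(np.hypot(*v)),3),round(float(np.arctan2(v[1],v[0])),3)) for v in e])
            h=cv2.convexHull(cv2.findNonZero(m))
            if nm=="green": 
                q=cv2.approxPolyDP(h,6,True)[:,0];print(q.tolist(),np.round(unproj(n,q,z)[:,:2],3).tolist())
# rail corners
p=unproj("top",[(264,208),(427,216),(257,303),(421,310)],.112);print(np.round(p,3).tolist())
E
python3 -c "
import cv2
im=cv2.imread('pics/top0.png')[190:330,150:510];cv2.imwrite('pics/c0.png',cv2.resize(im,None,fx=2.2,fy=2.2,interpolation=2))"
```

```text
top yellow 247 [ 0.5424 -0.0696] [(0.107, -0.061), (0.014, -1.619)]
top green 8207 [ 0.5434 -0.0714] [(0.22, -0.055), (0.264, -1.631)]
[[420, 219], [418, 305], [315, 299], [319, 214]] [[0.643, -0.203], [0.428, -0.19], [0.444, 0.062], [0.658, 0.051]]
[[0.674, 0.19, 0.112], [0.651, -0.221, 0.112], [0.435, 0.204, 0.112], [0.415, -0.197, 0.112]]
```

View pics/c0.png

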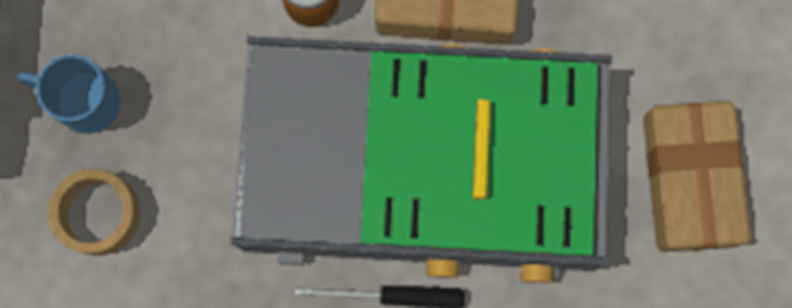

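The crop confirms that the cover is near-closed, with the box yawed about -0.058 rad. In world coordinates the ridge centre is about (0.543, -0.070), clear of clutter. I'll close the gripper, go to the -y side of the ridge and stay high.

step_arm:
  deltas:
    - [[1.2,-2.2,1,0,0,-1.5,1],[2.5,-4.4,1,0,0,-3,1],[3.7,-6.6,1,0,0,-4.5,1],[5,-8.8,1,0,0,-6,1],[6.2,-11,1,0,0,-7.5,1],[7.5,-13.2,1,0,0,-9,1],[8.7,-15.4,1,0,0,-10.5,1],[10,-17.6,1,0,0,-12,1],[11.2,-19.8,1,0,0,-13,1],[12.5,-22,1,0,0,-14,1],[13.7,-24.2,1,0,0,-15.2,1],[14.9,-26.4,1,0,0,-15.2,1]]

```text
time_s: 1.6
tcp_pos: [0.5353, -0.1019, 0.2069]
eef_rot: [-0.513, -0.487, 0.514, -0.485]
wrist_force: [0.7, 0.9, -0.7]
grip_width: 0.007
```

step_arm:
  deltas:
    - [[0,0,0,0,0,0,1],[0,0,0,0,0,0,1]]

```text
time_s: 1.85
tcp_pos: [0.5346, -0.1016, 0.206]
eef_rot: [-0.513, -0.488, 0.514, -0.484]
wrist_force: [0.3, 1.3, -0.3]
grip_width: 0.003
```

step_arm:
  deltas:
    - [[0.25,-0.4,-1,0,0,0,1],[0.25,-0.4,-2,0,0,0,1],[0.25,-0.4,-2.8,0,0,0,1],[0.25,-0.4,-3.4,0,0,0,1],[0.25,-0.4,-3.4,0,0,0,1]]

```text
time_s: 2.48
tcp_pos: [0.5395, -0.1101, 0.1199]
eef_rot: [-0.512, -0.489, 0.514, -0.484]
wrist_force: [0.4, -0.2, 0.3]
grip_width: 0.001
```

step_arm:
  deltas:
    - [[0,0.5,0,0,0,0,1],[0.1,1.1,0,0,0,0,1],[0.1,1.9,0,0,0,0,1],[0.2,2.8,0,0,0,0,1],[0.2,3.7,0,0,0,0,1],[0.3,4.6,0,0,0,0,1],[0.3,5.5,0,0,0,0,1],[0.4,6.4,0,0,0,0,1],[0.4,7.3,0,0,0,0,1],[0.5,8.1,0,0,0,0,1],[0.5,8.8,0,0,0,0,1],[0.5,9.3,0,0,0,0,1]]

```text
time_s: 3.98
tcp_pos: [0.5519, 0.1236, 0.1199]
eef_rot: [-0.512, -0.489, 0.514, -0.484]
wrist_force: [1.0, -0.1, -0.1]
grip_width: 0.008
```

step_arm:
  deltas:
    - [[0,0.3,0,0,0,0,1],[0,0.6,0,0,0,0,1],[0,0.8,0,0,0,0,1],[0,0.9,0,0,0,0,1]]

```text
time_s: 4.47
tcp_pos: [0.552, 0.1461, 0.1199]
eef_rot: [-0.512, -0.489, 0.514, -0.484]
wrist_force: [0.7, 0.7, 0.2]
grip_width: 0.002
```

Run:
```python
from h import *
im=env.get_image("top");cv2.imwrite("pics/t1.png",cv2.resize(im[180:340,150:470,::-1],None,fx=2.5,fy=2.5,interpolation=2))
for nm,lo,hi,z in [("yellow",(23,180,120),(33,255,255),.135),("green",(45,150,60),(75,255,255),.111)]:
    for m in mask(im,lo,hi,60):
        print(nm,m.sum(),np.round(unproj("top",rect(m),z)[:,:2],3).tolist())
```

```text
yellow 199 [[0.489, -0.06], [0.596, -0.067], [0.595, -0.079], [0.489, -0.072]]
green 8048 [[0.442, 0.064], [0.661, 0.052], [0.645, -0.212], [0.427, -0.192]]
```

View pics/t1.png

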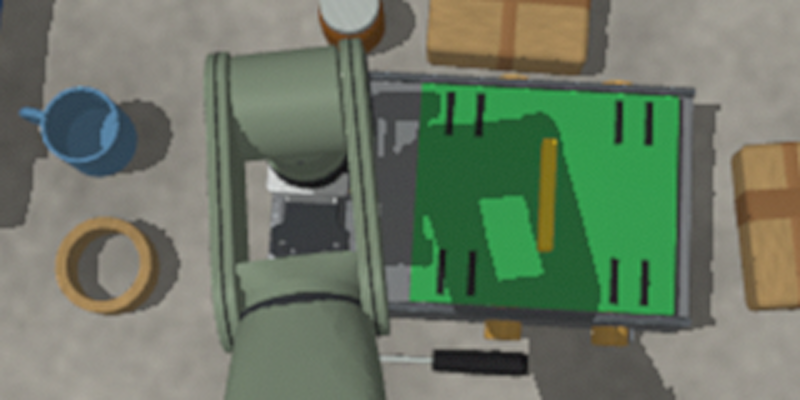

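The cover did not move: the ridge is still at y≈-0.07. So the fingers missed it, probably in height. I'll check with the scene and wrist views.

Run:
```python
from h import *
a=env.get_image("scene");b=env.get_image("wrist")
c=env.calibration("wrist");print(np.round(c["intrinsics"],1).tolist(),np.round(c["extrinsics"],3).tolist())
s=env.state();print(s["tcp_pos"],s["grip_width"])
cr=cv2.resize(a[150:350,180:440],(520,400),interpolation=2)
cv2.imwrite("pics/s1.png",np.hstack([cr,cv2.resize(b,(533,400))[:, :280] if 0 else cv2.resize(b,(280,210)).repeat(1,0) if 0 else np.vstack([cv2.resize(b,(280,210)),np.zeros((190,280,3),np.uint8)])])[:,:,::-1])
print(cv2.cvtColor(a,cv2.COLOR_RGB2HSV)[[230,235],[250,272]])
for nm,lo,hi,z in [("yellow",(20,150,100),(35,255,255),.135),("green",(45,120,50),(85,255,255),.111)]:
  for f in (a,):
    for m in mask(f,lo,hi,60):
        q=rect(m);print(nm,m.sum(),q.astype(int).tolist(),np.round(unproj("scene",q,z)[:,:2],3).tolist())
```

```text
[[360.4, 0.0, 327.3], [0.0, 360.4, 243.6], [0.0, 0.0, 1.0]] [[0.999, 0.05, 0.022, 0.556], [-0.054, 0.967, 0.249, 0.219], [-0.009, -0.25, 0.968, 0.321], [0.0, 0.0, 0.0, 1.0]]
[0.55192486 0.14595313 0.11989021] 0.007927222844842983
[[ 66 149 182]
 [ 24 163 152]]
yellow 243 [[264, 214], [270, 213], [278, 254], [272, 255]] [[0.495, -0.076], [0.495, -0.062], [0.615, -0.07], [0.615, -0.083]]
green 8030 [[207, 210], [326, 192], [337, 267], [219, 285]] [[0.428, -0.197], [0.443, 0.086], [0.666, 0.048], [0.647, -0.207]]
```

View pics/s1.png

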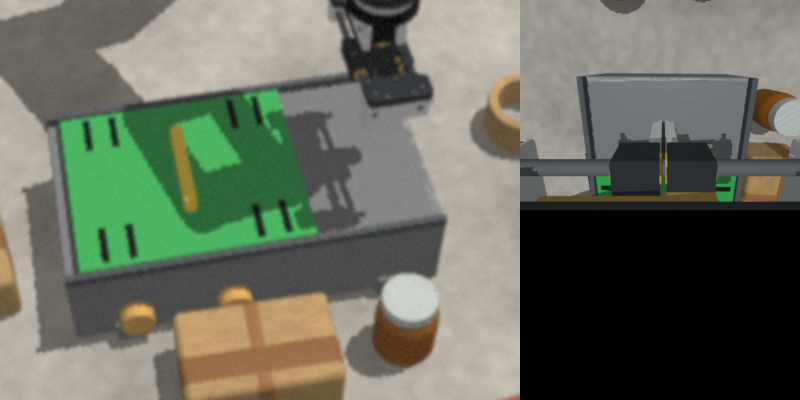

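Run:
```python
from h import *
def proj(n,P):
    c=env.calibration(n);K=np.array(c["intrinsics"]);E=np.linalg.inv(np.array(c["extrinsics"]))
    p=E[:3,:3]@np.array(P)+E[:3,3];p=p*[1,-1,-1];q=K@p;return (q[:2]/q[2]).round(1)
t=env.state()["tcp_pos"]
for n in("top","scene","wrist"):print(n,proj(n,t),proj(n,t+[0,0,.05]),"ridge",proj(n,[.543,-.070,.135]))
im=env.get_image("scene")[150:270,330:450];w=env.get_image("wrist")[240:480,200:520]
cv2.imwrite("pics/s2.png",np.hstack([cv2.resize(im,(400,400),interpolation=2),cv2.resize(w,(400,400))])[:,:,::-1])
```

```text
top [280.9 255. ] [279.2 251.6] ridge [368.7 257.1]
scene [364.4 217.9] [366.  203.1] ridge [271.3 229.5]
wrist [329.5 278.4] [329.2 316. ] ridge [332.8 577.4]
```

View pics/s2.png

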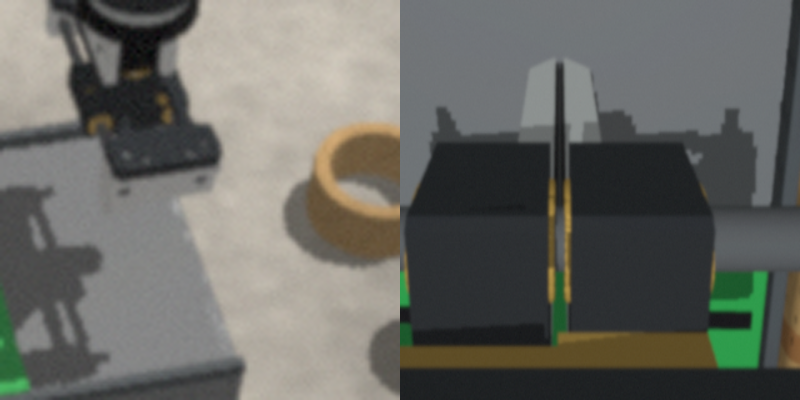

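The wrist view shows the fingertips where the reported TCP projects, at (328,276). In the scene view the tip is hard to tell against the grey deck, and may be higher than reported. I'll check height by touching the fixed deck below, which should be at z=0.100.

step_arm:
  deltas:
    - [[0,0,-0.2,0,0,0,1],[0,0,-0.4,0,0,0,1],[0,0,-0.5,0,0,0,1],[0,0,-0.5,0,0,0,1]]

```text
time_s: 5.22
tcp_pos: [0.5516, 0.1458, 0.1069]
eef_rot: [-0.512, -0.489, 0.514, -0.484]
wrist_force: [-0.1, -0.5, 0.4]
grip_width: 0.006
```

step_arm:
  deltas:
    - [[0,0,-0.08,0,0,0,1],[0,0,-0.16,0,0,0,1],[0,0,-0.16,0,0,0,1]]

```text
time_s: 5.6
tcp_pos: [0.5515, 0.1458, 0.1027]
eef_rot: [-0.512, -0.489, 0.515, -0.484]
wrist_force: [-0.6, 0.6, 0.4]
grip_width: 0.008
```

step_arm:
  deltas:
    - [[0,0,-0.08,0,0,0,1],[0,0,-0.16,0,0,0,1],[0,0,-0.16,0,0,0,1]]

```text
time_s: 5.98
tcp_pos: [0.5512, 0.1458, 0.0985]
eef_rot: [-0.512, -0.489, 0.515, -0.484]
wrist_force: [0.7, 0.7, 0.5]
grip_width: 0.004
```

step_arm:
  deltas:
    - [[0,0,-0.08,0,0,0,1],[0,0,-0.16,0,0,0,1],[0,0,-0.16,0,0,0,1]]

```text
time_s: 6.35
tcp_pos: [0.551, 0.1457, 0.0941]
eef_rot: [-0.511, -0.489, 0.515, -0.483]
wrist_force: [-0.7, 0.6, -0.2]
grip_width: 0.006
```

step_arm:
  deltas:
    - [[0,0,-0.08,0,0,0,1],[0,0,-0.16,0,0,0,1],[0,0,-0.16,0,0,0,1]]

```text
time_s: 6.72
tcp_pos: [0.5508, 0.1457, 0.0898]
eef_rot: [-0.511, -0.49, 0.515, -0.483]
wrist_force: [-0.5, -0.1, 0.9]
grip_width: 0.004
```

Still no contact at a reported 0.090, so I'll look again before going lower.

Run:
```python
from h import *
im=env.get_image("scene")[150:270,310:430];w=env.get_image("wrist")[200:480,160:500]
cv2.imwrite("pics/s3.png",np.hstack([cv2.convertScaleAbs(cv2.resize(im,(400,400),interpolation=2),alpha=1.5),cv2.resize(w,(400,400))])[:,:,::-1])
s=env.state();print(s["joints"],s["joint_torque"],s["wrist_force"])
```

```text
[0.1043572  0.29449803 1.63637332 0.0040695  1.21980669 0.1562693 ] [ 7.61744359e-04 -3.82730913e+01 -2.56749326e+01  8.42902414e-02
  4.30585211e-02 -7.83089672e-04] [ 0.06045118  0.67288117 -1.22140617]
```

View pics/s3.png

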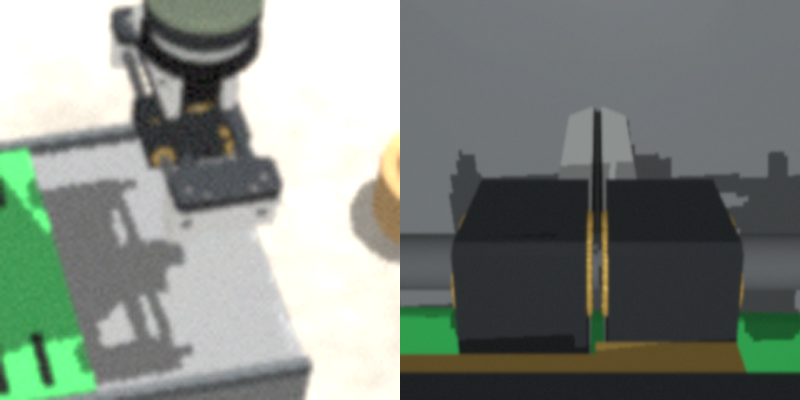

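The tip in the scene view, at about (363,222), is roughly 15 mm higher than its reported pose projects. That fits it having just cleared the ridge. I'll keep lowering to contact to measure the offset.

step_arm:
  deltas:
    - [[0,0,-0.08,0,0,0,1],[0,0,-0.16,0,0,0,1],[0,0,-0.16,0,0,0,1]]

```text
time_s: 7.2
tcp_pos: [0.5507, 0.1457, 0.0857]
eef_rot: [-0.511, -0.49, 0.515, -0.483]
wrist_force: [0.4, 0.2, -0.7]
grip_width: 0.007
```

step_arm:
  deltas:
    - [[0,0,-0.08,0,0,0,1],[0,0,-0.12,0,0,0,1],[0,0,-0.12,0,0,0,1]]

```text
time_s: 7.58
tcp_pos: [0.5506, 0.1457, 0.0826]
eef_rot: [-0.511, -0.49, 0.515, -0.483]
wrist_force: [0.0, -0.1, 0.4]
grip_width: 0.006
```

step_arm:
  deltas:
    - [[0,0,-0.06,0,0,0,1],[0,0,-0.12,0,0,0,1],[0,0,-0.12,0,0,0,1]]

```text
time_s: 7.95
tcp_pos: [0.5504, 0.1457, 0.0794]
eef_rot: [-0.511, -0.49, 0.515, -0.483]
wrist_force: [-0.3, -0.0, 0.1]
grip_width: 0.004
```

step_arm:
  deltas:
    - [[0,0,-0.06,0,0,0,1],[0,0,-0.12,0,0,0,1],[0,0,-0.12,0,0,0,1]]

```text
time_s: 8.32
tcp_pos: [0.5507, 0.1457, 0.0782]
eef_rot: [-0.511, -0.49, 0.515, -0.483]
wrist_force: [-4.2, -0.2, 7.8]
grip_width: 0.008
```

Contact with the deck came at a reported z of 0.0785, so the true tip height is reported + 0.0215 m. I'll go back over the ridge and push at a reported z of about 0.098.

step_arm:
  deltas:
    - [[0,0,1.5,0,0,0,1],[0,0,2.6,0,0,0,1],[-0.1,-2,2.6,0,0,0,1],[-0.2,-4,2.6,0,0,0,1],[-0.3,-6,2.6,0,0,0,1],[-0.3,-8,2.6,0,0,0,1],[-0.4,-10,2.6,0,0,0,1],[-0.4,-10.5,2.6,0,0,0,1],[-0.4,-10.5,2.2,0,0,0,1],[-0.4,-10.5,1.4,0,0,0,1],[-0.4,-10.5,0.9,0,0,0,1],[-0.4,-10.5,0.9,0,0,0,1]]

```text
time_s: 9.82
tcp_pos: [0.5394, -0.115, 0.0989]
eef_rot: [-0.51, -0.491, 0.515, -0.483]
wrist_force: [0.3, -0.2, -0.5]
grip_width: 0.005
```

step_arm:
  deltas:
    - [[0,0.4,0,0,0,0,1],[0,0.8,0,0,0,0,1],[0.1,1.2,0,0,0,0,1],[0.1,1.6,0,0,0,0,1],[0.1,2,0,0,0,0,1]]

```text
time_s: 10.45
tcp_pos: [0.5432, -0.0653, 0.0995]
eef_rot: [-0.511, -0.49, 0.515, -0.484]
wrist_force: [2.9, -4.3, -0.8]
grip_width: 0.007
```

The cover is moving, with 4 N on the tool. I'll continue.

step_arm:
  deltas:
    - [[0,0.5,0,0,0,0,1],[0.1,1.2,0,0,0,0,1],[0.1,2,0,0,0,0,1],[0.2,2.8,0,0,0,0,1],[0.2,3.6,0,0,0,0,1],[0.3,4.4,0,0,0,0,1],[0.3,5.2,0,0,0,0,1],[0.4,6,0,0,0,0,1],[0.4,6.7,0,0,0,0,1],[0.4,7.2,0,0,0,0,1],[0.4,7.6,0,0,0,0,1],[0.4,7.8,0,0,0,0,1]]

```text
time_s: 11.95
tcp_pos: [0.5535, 0.1303, 0.0996]
eef_rot: [-0.511, -0.49, 0.515, -0.484]
wrist_force: [1.9, -4.2, -0.8]
grip_width: 0.005
```

step_arm:
  deltas:
    - [[0,0.15,0,0,0,0,1],[0,0.3,0,0,0,0,1],[0,0.4,0,0,0,0,1],[0,0.5,0,0,0,0,1]]

```text
time_s: 12.45
tcp_pos: [0.5535, 0.1428, 0.0996]
eef_rot: [-0.511, -0.49, 0.515, -0.484]
wrist_force: [1.7, -3.6, 0.3]
grip_width: 0.005
```

step_arm:
  deltas:
    - [[0,0.12,0,0,0,0,1],[0,0.24,0,0,0,0,1],[0,0.36,0,0,0,0,1],[0,0.36,0,0,0,0,1]]

```text
time_s: 12.95
tcp_pos: [0.5532, 0.1524, 0.0996]
eef_rot: [-0.511, -0.49, 0.515, -0.483]
wrist_force: [1.1, -2.2, -0.3]
grip_width: 0.004
```

step_arm:
  deltas:
    - [[0,0.1,0,0,0,0,1],[0,0.2,0,0,0,0,1],[0,0.2,0,0,0,0,1]]

```text
time_s: 13.32
tcp_pos: [0.5531, 0.1528, 0.0996]
eef_rot: [-0.508, -0.488, 0.517, -0.485]
wrist_force: [0.9, -13.9, 2.8]
grip_width: 0.002
```

step_arm:
  deltas:
    - [[0,0.1,0,0,0,0,1],[0,0.2,0,0,0,0,1],[0,0.2,0,0,0,0,1]]

```text
time_s: 13.7
tcp_pos: [0.5531, 0.1525, 0.0997]
eef_rot: [-0.506, -0.486, 0.52, -0.488]
wrist_force: [0.5, -15.5, 1.9]
grip_width: 0.005
```

The push stalled at y=0.1525 with the force rising to 15 N, so the cover is at its stop. I'll back off and look into the opening from above.

step_arm:
  deltas:
    - [[0,-0.8,0,0,0,0,1],[0,-1,1,0,0,0,1],[0,-1,3,0,0,0,1],[0,-2.5,4.5,0,0,0,1],[-0.2,-4.5,5,0,0,0,1],[-0.3,-6.5,5,0,0,0,1],[-0.4,-8.5,5,0,0,0,1],[-0.5,-10.5,5,0,0,0,1],[-0.5,-12.3,5,0,0,0,1],[-0.5,-13,5,0,0,0,1],[-0.5,-13,5,0,0,0,1],[-0.5,-13,5,0,0,0,1]]

```text
time_s: 15.2
tcp_pos: [0.5406, -0.1706, 0.2245]
eef_rot: [-0.506, -0.487, 0.519, -0.488]
wrist_force: [0.4, -0.3, 0.0]
grip_width: 0.005
```

Run:
```python
from h import *
import pickle
s=env.state();c=env.calibration("wrist");im=env.get_image("wrist");print(s["tcp_pos"],np.round(c["extrinsics"],3).tolist())
pickle.dump((c,s["tcp_pos"]),open("w1.pkl","wb"))
cv2.imwrite("pics/w1.png",im[:,:,::-1])
t=env.get_image("top");cv2.imwrite("pics/t2.png",t[:,:,::-1])
for nm,lo,hi,z in [("yellow",(23,180,120),(33,255,255),.135),("green",(45,150,60),(75,255,255),.111)]:
    for m in mask(t,lo,hi,60):
        print(nm,m.sum(),np.round(unproj("top",rect(m),z)[:,:2],3).tolist())
```

```text
[ 0.54062681 -0.17063628  0.224521  ] [[0.999, 0.045, 0.027, 0.546], [-0.051, 0.963, 0.265, -0.094], [-0.014, -0.266, 0.964, 0.424], [0.0, 0.0, 0.0, 1.0]]
yellow 246 [[0.503, 0.178], [0.611, 0.171], [0.609, 0.157], [0.502, 0.164]]
green 8030 [[0.457, 0.302], [0.677, 0.296], [0.66, 0.033], [0.441, 0.046]]
```

View pics/w1.png

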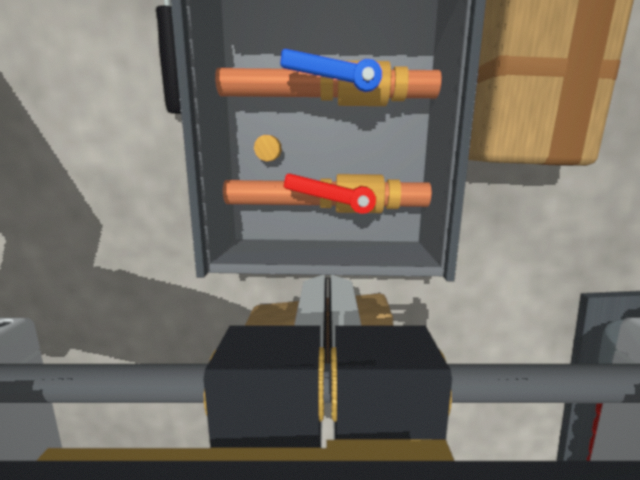

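The wrist view shows the opening fully clear. The red valve is at the -y place, with its pivot at (363,200) and tip at (288,180). The blue valve is behind it with its pivot at (368,73), and the plug is at (266,148). I'll get the red handle's position from both cameras.

Run:
```python
from h import *
import pickle
c,t=pickle.load(open("w1.pkl","rb"))
for dz in (0,.0215):
    d={k:np.array(v).copy() for k,v in c.items()};d["extrinsics"][2,3]+=dz
    print(dz,np.round(unproj("wrist",[(363,200),(288,180),(368,73),(285,55),(327,278)],.083,d)[:,:2],3).tolist())
im=cv2.imread("pics/t2.png")[:,:,::-1].copy()
for nm,r in [("red",[((0,150,100),(8,255,255))]),("blue",[((108,150,100),(122,255,255))])]:
  for lo,hi in r:
    for m in mask(im,lo,hi,25):
        q=rect(m);p=unproj("top",q,.083)
        if .35<p[:,0].mean()<.7 and abs(p[:,1].mean())<.2: print(nm,m.sum(),np.round(p[:,:2],3).tolist())
yw=-.058;o=np.array([.546,-.007]);R=np.array([[np.cos(yw),-np.sin(yw)],[np.sin(yw),np.cos(yw)]])
print("pivots",o+R@[.035,-.14],o+R@[.035,-.03])
```

```text
0 [[0.572, -0.147], [0.503, -0.125], [0.579, -0.036], [0.509, -0.018], [0.534, -0.224]]
0.0215 [[0.574, -0.15], [0.5, -0.127], [0.582, -0.033], [0.506, -0.014], [0.534, -0.232]]
blue 170 [[0.507, -0.015], [0.593, -0.031], [0.589, -0.052], [0.503, -0.035]]
pivots [ 0.5728257  -0.14879345] [ 0.57920212 -0.03897842]
```

Both cameras agree: the red pivot is at (0.573,-0.149) and the tip at (0.500,-0.127), an angle of about 0.24. The blue pivot is at about (0.580,-0.037). I'll descend on the -y side of the red handle to a true z of about 0.067.

step_arm:
  deltas:
    - [[-0.6,0.2,0,0,0,0,1],[-1.2,0.3,0,0,0,0,1],[-1.2,0.3,-1.5,0,0,0,1],[-1.2,0.3,-3,0,0,0,1],[-1.2,0.3,-4.5,0,0,0,1],[-1.2,0.3,-5.5,0,0,0,1],[-1.2,0.3,-6.5,0,0,0,1],[-1.2,0.3,-7.1,0,0,0,1],[-1.2,0.3,-7.1,0,0,0,1]]

```text
time_s: 16.42
tcp_pos: [0.5097, -0.1625, 0.0463]
eef_rot: [-0.505, -0.488, 0.519, -0.487]
wrist_force: [0.0, 0.1, 0.9]
grip_width: 0.007
```

step_arm:
  deltas:
    - [[0.1,0.25,0,0,0,0,1],[0.2,0.5,0,0,0,0,1],[0.25,0.8,0,0,0,0,1],[0.3,1.1,0,0,0,0,1],[0.4,1.4,0,0,0,0,1],[0.5,1.7,0,0,0,0,1],[0.7,1.95,0,0,0,0,1],[0.9,2.2,0,0,0,0,1],[1.2,2.4,0,0,0,0,1],[1.2,2.4,0,0,0,0,1]]

```text
time_s: 17.68
tcp_pos: [0.5402, -0.1011, 0.0459]
eef_rot: [-0.505, -0.488, 0.518, -0.487]
wrist_force: [-0.5, -0.6, -1.1]
grip_width: -0.001
```

step_arm:
  deltas:
    - [[0.2,0.1,0,0,0,0,1],[0.4,0.2,0,0,0,0,1],[0.5,0.2,0,0,0,0,1],[0.5,0.2,0,0,0,0,1]]

```text
time_s: 18.18
tcp_pos: [0.5528, -0.0954, 0.0457]
eef_rot: [-0.506, -0.489, 0.518, -0.487]
wrist_force: [-1.8, 0.7, -1.8]
grip_width: 0.006
```

step_arm:
  deltas:
    - [[0.1,0,0,0,0,0,1],[0.2,0,0,0,0,0,1],[0.2,0,0,0,0,0,1]]

```text
time_s: 18.55
tcp_pos: [0.5565, -0.0949, 0.0455]
eef_rot: [-0.505, -0.49, 0.519, -0.486]
wrist_force: [-5.8, 1.4, 2.1]
grip_width: 0.004
```

Contact is now along -x. I'll push the last bit in small steps.

step_arm:
  deltas:
    - [[0.1,0,0,0,0,0,1],[0.2,0,0,0,0,0,1],[0.2,0,0,0,0,0,1]]

```text
time_s: 18.92
tcp_pos: [0.5564, -0.0947, 0.0453]
eef_rot: [-0.502, -0.493, 0.521, -0.483]
wrist_force: [-14.8, 0.3, 9.9]
grip_width: 0.009
```

step_arm:
  deltas:
    - [[0.1,0,0,0,0,0,1],[0.2,0,0,0,0,0,1],[0.2,0,0,0,0,0,1]]

```text
time_s: 19.3
tcp_pos: [0.5559, -0.0947, 0.0452]
eef_rot: [-0.499, -0.496, 0.524, -0.48]
wrist_force: [-15.6, -0.8, 10.0]
grip_width: 0.004
```

It stalled with 15 N at x=0.556. I'll back off, raise and check.

step_arm:
  deltas:
    - [[-0.5,-0.1,0,0,0,0,1],[-0.7,-0.2,0,0,0,0,1],[-0.7,-0.2,1.5,0,0,0,1],[-0.7,-0.2,3.5,0,0,0,1],[-0.7,-0.2,5.5,0,0,0,1],[-0.7,-1,7.1,0,0,0,1],[-0.7,-3,7.1,0,0,0,1],[-0.7,-4,7.1,0,0,0,1],[-0.7,-4,7.1,0,0,0,1],[-0.7,-4,7.1,0,0,0,1]]

```text
time_s: 20.55
tcp_pos: [0.5387, -0.194, 0.2227]
eef_rot: [-0.5, -0.496, 0.524, -0.48]
wrist_force: [-0.7, 0.6, -0.0]
grip_width: 0.005
```

Run:
```python
from h import *
im=env.get_image("wrist");t=env.get_image("top")
cv2.imwrite("pics/t3.png",t[:,:,::-1])
cv2.imwrite("pics/w2.png",np.hstack([im[0:400,100:500],cv2.resize(t[170:330,150:310],(400,400),interpolation=2)])[:,:,::-1])
c=env.calibration("wrist");c["extrinsics"]=np.array(c["extrinsics"]);c["extrinsics"][2,3]+=.0215
for nm,lo,hi in [("red",(0,180,120),(6,255,255)),("blue",(105,150,100),(122,255,255))]:
    for m in mask(im,lo,hi,300):
        p=unproj("wrist",rect(m),.083,c)[:,:2];e=[p[1]-p[0],p[2]-p[1]];e=max(e,key=np.linalg.norm)
        if .4<p[:,0].mean()<.7 and abs(p[:,1].mean())<.2:print(nm,m.sum(),np.round(p.mean(0),3),"len",np.linalg.norm(e).round(3),"world ang",np.arctan2(e[1],e[0]).round(3))
for m in mask(t,(23,180,120),(33,255,255),60):
    print("ridge",np.round(unproj("top",rect(m),.135).mean(0),3))
print(env.state()["time_s"])
```

```text
red 1553 [ 0.574 -0.114] len 0.093 world ang -1.58
blue 2107 [ 0.546 -0.027] len 0.092 world ang -0.158
ridge [0.556 0.167 0.135]
20.65
```

View pics/w2.png

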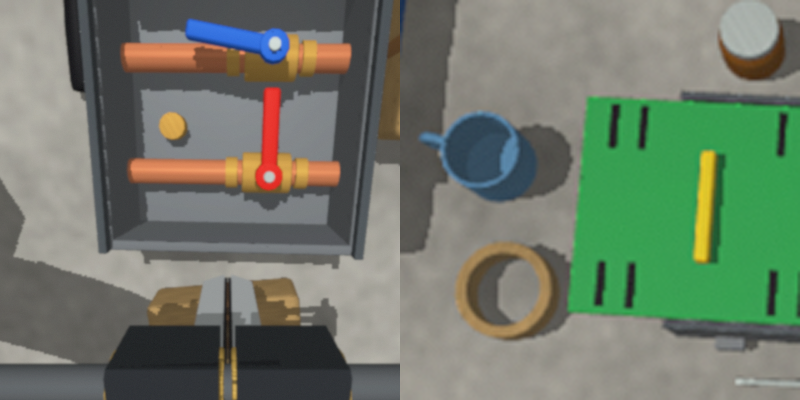

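The picture shows the red handle square across its pipe and the blue handle apparently unchanged. The cover is over the deck and the plug, mug and tape are in place. My fitted angle differs by about 0.05 rad, so I'll check it with the same method on the before and after pictures.

Run:
```python
from h import *
import pickle
c1,_=pickle.load(open("w1.pkl","rb"));c2=env.calibration("wrist")
w2=env.get_image("wrist")
ims=[("w1",cv2.imread("pics/w1.png")[:,:,::-1].copy(),c1),("w2",w2,c2)]
def ang(m,cam,c,z=.083):
    p=np.array(cv2.findNonZero(m))[:,0].astype(float);g=unproj(cam,p,z,c)[:,:2].astype(np.float32)
    v=cv2.fitLine(g,cv2.DIST_HUBER,0,.001,.001).ravel();return round(float(np.arctan2(v[1],v[0])),3),np.round(g.mean(0),3)
for n,im,c in ims:
    c=dict(c);c["extrinsics"]=np.array(c["extrinsics"]).copy();c["extrinsics"][2,3]+=.0215
    for nm,lo,hi,z in [("red",(0,180,120),(6,255,255),.083),("blue",(105,150,100),(122,255,255),.083),("pipe",(7,120,120),(14,220,255),.045)]:
        for m in mask(im,lo,hi,500):
            a,g=ang(m,"wrist",c,z)
            if .42<g[0]<.68 and -.2<g[1]<.03:print(n,nm,m.sum(),a,g)
for n in("t2","t3"):
    im=cv2.imread(f"pics/{n}.png")[:,:,::-1].copy()
    for nm,lo,hi in [("blue",(105,150,80),(122,255,255)),("red",(0,150,80),(8,255,255))]:
        for m in mask(im,lo,hi,25):
            a,g=ang(m,"top",None)
            if .42<g[0]<.68 and -.2<g[1]<.03:print(n,nm,m.sum(),a,g)
```

```text
w1 red 1450 -0.287 [ 0.541 -0.14 ]
w1 blue 1881 -0.251 [ 0.548 -0.026]
w1 pipe 2264 -0.067 [ 0.478 -0.028]
w1 pipe 808 -0.0 [ 0.642 -0.039]
w1 pipe 1748 -0.153 [ 0.468 -0.143]
w1 pipe 684 -0.07 [ 0.635 -0.152]
w2 red 1571 1.508 [ 0.575 -0.114]
w2 blue 2107 -0.246 [ 0.548 -0.025]
w2 pipe 2264 -0.019 [ 0.477 -0.026]
w2 pipe 870 -0.011 [ 0.642 -0.038]
w2 pipe 2191 -0.065 [ 0.476 -0.142]
w2 pipe 732 -0.062 [ 0.635 -0.151]
t2 blue 170 -0.247 [ 0.548 -0.031]
t3 blue 170 -0.247 [ 0.548 -0.031]
t3 red 205 1.502 [ 0.575 -0.118]
```

Line fits put the red handle at 1.502–1.508 rad in world axes. Square across the pipe would be 1.513, so it is shut. The blue handle is unchanged at -0.247 in both top pictures, so I'm handing in.

```bash
python3 -c "
from rig import env
print(env.sign_off(), env.state()['time_s'])"
```

```text
the job is handed in; nothing more can be done
the job is handed in; nothing more can be done
```

I pushed the cover fully open to its stop, then pushed the red handle shut to its stop. I handed the job in at about 21 s, with the gripper clear of everything.

**First push missed:** my first attempt at the cover passed just over the ridge and moved nothing. The reported tool height turned out about 21 mm too low. I measured the offset by touching the fixed deck lightly (about 8 N) and corrected for it.

**Last checks:**
- **Cover:** the push stalled at about 15 N. The ridge ended at world (0.556, 0.167), about 0.237 m from where it started. I have no separate measurement of its start, so the stall is the evidence that it is at the stop.
- **Red handle:** the push stalled at about 15 N. Line fits gave 1.502 and 1.508 rad in world axes, against about 1.513 for square across the pipe.
- **Blue handle:** -0.247 rad in the top pictures before and after the push, so unchanged.
- **Loose things:** the plug, mug and tape roll look undisturbed. I did not measure the parcels, jar or screwdriver.

**One check disagreed:** a cruder rectangle fit put the red handle about 0.05 rad short of square. It was also off for the blue handle, which had not moved, so I trusted the line fits instead.

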